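# Put the four-socket rail back in its tray

## Task

Pick up the rail that carries four sockets and lower it into the grey tray with four wells, keeping hold of it until the sockets are well down in the wells, so that each socket is in its own well and the bar lies flat on the tray's top. Then let go, and leave the three-socket and five-socket rails standing where they are.

Things in the scene. Friction and masses are not known exactly. Their poses are not given: they have to be found in the camera images.
- rail_four: Black bar 168 x 14 x 10 mm with FOUR steel sockets under it, 22 mm round, 40 mm long, at x = -60, -20, 20, 60. Loose, 0.3 kg, stands upright on the sockets. Mid-bar grip rib 60 (x) x 14 (y) x 20 high: grip across its 14 mm. Origin: middle of the row at the sockets' lower ends; x along the row, z up. Bar z 40-50, rib z 50-70. Either way round will do. Sockets show 4 mm each side of the bar.
- socket_tray: Fixed grey block 240 (x) x 90 (y) x 50 high mm. In its top four open wells in a row along x, at x = -60, -20, 20, 60, y = 0, each 34 (x) x 44 (y), 44 deep, dark floors, 6 mm walls between. Origin: centre of the underside, z up; symmetric. Fully home, the rail's bar lies on the tray's top (z 50), sockets hanging in the wells, and the rail's origin is 10 mm above this one.
- rail_three: The same kind of rail with THREE sockets (40 mm pitch, bar 128 mm long, 70 high), loose, standing upright on the bench; not wanted. Origin: middle of the row at the sockets' lower ends; x along the row, z up.
- rail_five: The same kind of rail with FIVE sockets (40 mm pitch, bar 208 mm long, 70 high), loose, standing upright on the bench; not wanted. Origin: middle of the row at the sockets' lower ends; x along the row, z up.

How it is judged:
By the outcome, as a careful person would: the job done as asked, in the order asked, and still so for the second after the job is handed in, with the robot touching nothing.
It also fails if it takes over 35 s, if anything falls off the work surface, if the arm or the gripper's body presses on something with over 40 N, if the wrist force passes 120 N, or if a joint passes its speed limit or range.

## Robot

A 6-joint arm with a two-finger parallel gripper is mounted at the origin on the work surface. World frame = base frame: x ahead of the robot, y to its left, z up, the work surface at z = 0. Lengths are in m, angles in rad, forces in N, time in s.
With the tool pointing down it reaches from about 0.4 to 0.925 m from the base axis. Payload 3.4 kg.
Tool frame: the origin (TCP) lies at the very end of the fingers, on their centre line; the grasp point (between the pads) lies 19 mm behind it; z points along the fingers, y is the line along which they close (so a half turn about z gives the same grasp; the last joint's range is limited). The gripper opens to 85 mm and grips with 20 to 120 N. Pads are 22 mm wide; open, the fingers measure 114 mm over their backs; the gripper's body (76 mm by 85 mm) begins 54 mm behind the grasp point. The pads swing forward as they close: fully open they stand 13 mm farther back than shut.
Start: joints at [-1.349, 0.307, 1.506, -0, 1.328, -0.073], TCP at [0.167, -0.55, 0.231] pointing down, gripper open.
Joint ranges: [-3.12, 3.12], [-1.05, 2.28], [0.14, 2.33], [-1.42, 4.57], [0.1, 2.73], [-2.68, 2.68]. Speed limits (rad/s): [2.57, 2.57, 3.14, 3.14, 3.14, 3.14].

## Interface

Orientations are given as a unit quaternion [x, y, z, w].
In Python, from plant import arm, camrig, order gives the robot as it stands (arm), with the cameras (camrig) and the job (order).
- The arm moves only by the shell command python3 nudge.py [FORCE], which reads ROWS from standard input. ROWS is a JSON object whose key "ticks" holds a list of rows, 1 to 10 of them, each of 5 numbers: dx, dy, dz in m, then a turn about the tool's z in rad, then the finger opening in m; each row shifts and turns the commanded pose from where the row before left it, along the tool's axes as they then stand; what a row does not reach is not made up. A row lasts 1/10 s, in which the tool goes at most 0.05 m and 0.15 rad, less where a joint would pass 70% of its speed; a pose out of reach is approached as far as the arm can. The fingers move at their own pace and stop on an object; FORCE is the grip in N (left out, the last holds). Time passes only in rows, so rows that do not move let the fingers close. It prints the time, the measured TCP pose, the force, the opening and the grip force at its end. Input that does not fit is refused with a message, and nothing moves.
- arm.get_obs(): the state, without advancing time (a new reading comes with each control period).
- camrig.snapshot(name): name is "side" or "top" or "wrist"; returns a dict with "img" (480x640x3 uint8, red, green, blue), "fx", "fy", "cx", "cy" (pixels), "origin" and "orientation" of the camera in the world. Camera axes: x right, y down, z forward; pixel columns grow to the right and rows downward; lengths in m; the calibration is good to about 2 mm. A picture is of the moment at which its call begins. There is no depth.
- order.finish_job(): hands the job in; it is judged then, once.
The state is a dict: "clock": time; "joints": joint angles; "joint_vel": joint speeds; "tau": joint torques, N m; "tcp_pos": TCP position; "tcp_rot": TCP orientation; "force": force on the tool from outside, world axes, zero at the start; "torque": the same for the moment, N m; "width": finger opening in m; "grasp_force": force on a finger pad.
Only numpy, scipy, OpenCV 4.12 (cv2) and the standard library are available. Lean on these libraries where they do the work, as an engineer would, in place of code of your own. Each camera call takes 0.05 s, during which the arm holds its last target. There are 200 camera calls.

## Working session

There is one attempt and no reset: what is moved stays moved. The work goes in short steps, Python scripts to look and compute and a shell command to move; the robot and the scene stay as the last step left them, time stands still between calls to the robot, and variables do not carry over. Pictures are saved under pics/ and viewed, at most 10 in all, crops included, and the job is handed in when it is done.

```bash
ls; mkdir -p pics; python3 - <<'E'
from plant import arm, camrig, order
import cv2,numpy as np
o=arm.get_obs();print(o['clock'],o['tcp_pos'],o['tcp_rot'],o['width'])
for n in("top","side"):
    s=camrig.snapshot(n);cv2.imwrite(f"pics/{n}0.png",s["img"][:,:,::-1]);print(n,s["fx"],s["fy"],s["cx"],s["cy"],s["origin"],s["orientation"])
E
```

```text
nudge.py
pics
plant.py
0.0 [ 0.16690987 -0.5495363   0.23039828] [ 9.89158313e-01  1.46849658e-01 -5.69952164e-05 -1.00325858e-03] 0.08562034978448514
top 443.5108770863111 443.5108770863111 321.1396458633771 239.85288875058072 [ 0.48421011 -0.02021814  0.80993095] [-0.70554745  0.70816146 -0.01047165  0.02450479]
side 609.4610564155106 609.4610564155106 331.7698100108517 232.52601565347894 [0.38918046 0.81730203 0.86050818] [-0.08548248  0.91846667 -0.38527324  0.026005  ]
```

View pics/top0.png

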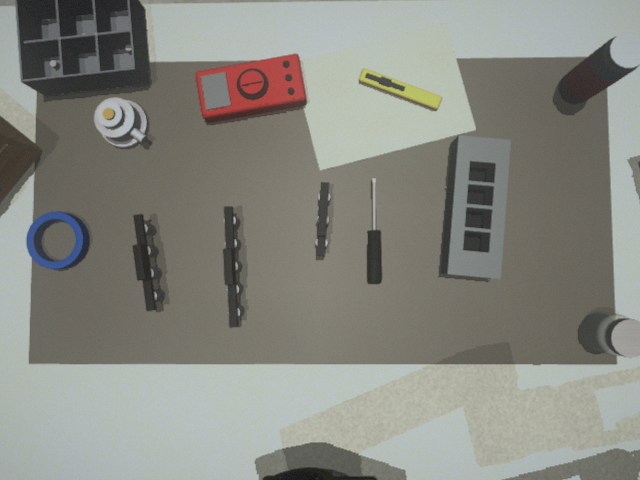

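View pics/side0.png

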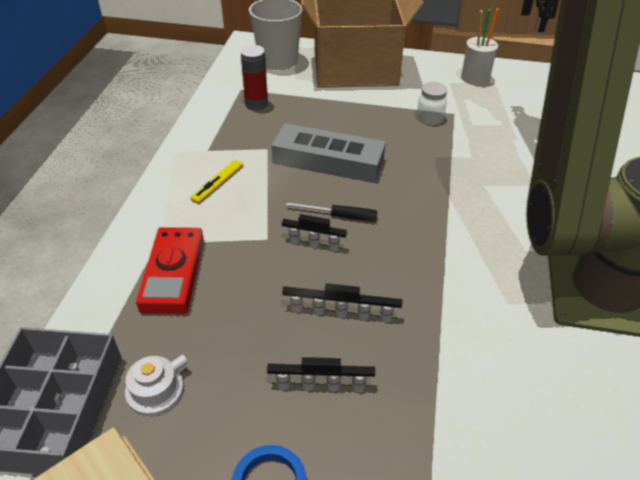

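Top view: tray at about (478,207). The rails, from left to right, are four-socket (147,262), five-socket (233,266) and three-socket (323,220). The side view confirms four sockets on the rail at (321,372). Next I'll measure the rail and the tray.

```bash
cat > h.py <<'E'
import cv2,numpy as np
from scipy.spatial.transform import Rotation as R
def ray(s,uv,z):
    uv=np.atleast_2d(uv).astype(float)
    d=np.c_[(uv[:,0]-s["cx"])/s["fx"],(uv[:,1]-s["cy"])/s["fy"],np.ones(len(uv))]
    d=R.from_quat(s["orientation"]).apply(d);o=np.array(s["origin"])
    return (o+d*((z-o[2])/d[:,2])[:,None])[:,:2]
def biggest(m):
    c,_=cv2.findContours(m.astype(np.uint8),cv2.RETR_EXTERNAL,cv2.CHAIN_APPROX_NONE)
    return max(c,key=cv2.contourArea)
def crop(im,x0,x1,y0,y1,k): return cv2.resize(im[y0:y1,x0:x1],None,fx=k,fy=k,interpolation=cv2.INTER_NEAREST)
E
python3 - <<'E'
from plant import arm, camrig, order
from h import *
s=camrig.snapshot("top");im=s["img"];v=im.max(2).astype(int)
print(v[205:212,440:515:3].tolist()[0]); print(v[200,125:175].tolist(),v[225,128:165].tolist(),v[262,128:165].tolist(),v[300,128:165].tolist())
a=crop(im,120,175,200,325,4);b=crop(im,435,520,125,290,3)
H=max(a.shape[0],b.shape[0]);pad=lambda q:np.pad(q,((0,H-q.shape[0]),(0,0),(0,0)))
t=camrig.snapshot("side");c=crop(t["img"],255,385,345,400,2)
cv2.imwrite("pics/c1.png",np.hstack([pad(a),pad(b),pad(c)])[:,:,::-1])
E
```

```text
[121, 120, 56, 53, 83, 136, 136, 136, 135, 133, 132, 131, 126, 121, 117, 109, 93, 80, 129, 132, 133, 130, 117, 114, 114]
[112, 109, 111, 110, 112, 108, 110, 110, 108, 113, 110, 112, 111, 112, 113, 114, 111, 115, 110, 112, 114, 113, 111, 111, 112, 112, 113, 112, 113, 113, 110, 114, 118, 110, 116, 116, 111, 113, 111, 113, 112, 113, 115, 116, 114, 113, 112, 116, 114, 117] [110, 112, 110, 112, 111, 113, 98, 50, 49, 51, 56, 55, 53, 53, 51, 42, 103, 148, 122, 62, 66, 63, 56, 56, 70, 75, 88, 96, 94, 96, 99, 108, 116, 113, 115, 113, 113] [113, 110, 112, 110, 112, 112, 94, 60, 50, 51, 55, 56, 53, 56, 55, 43, 40, 41, 44, 40, 41, 49, 69, 76, 75, 73, 76, 63, 74, 97, 95, 97, 94, 97, 95, 97, 96] [113, 112, 109, 112, 113, 111, 112, 114, 112, 114, 114, 112, 113, 115, 116, 113, 102, 72, 53, 54, 56, 57, 56, 56, 53, 48, 53, 65, 63, 60, 57, 61, 66, 61, 61, 77, 95]
```

View pics/c1.png

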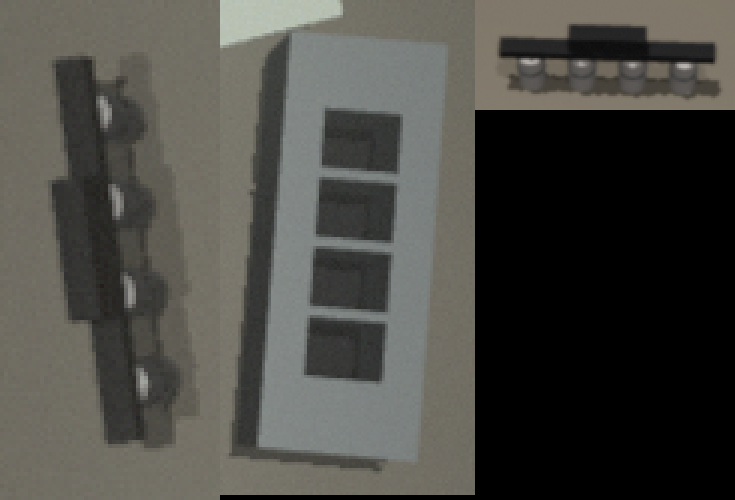

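The crop shows the rail's left top edge running from (133.2,214.5) to (146.8,311). The tray's top corners are at (458.3,135.7), (510.7,139.7), (500.7,278.7) and (447.7,274), and the wells are central in it. These go into world coordinates.

```bash
python3 - <<'E'
from plant import arm, camrig, order
from h import *
s=camrig.snapshot("top");v=s["img"].max(2).astype(float)
# subpixel left edge of bar (z .05), excluding rib
P=[]
for r in list(range(218,240))+list(range(285,307)):
    row=v[r,122:170];k=np.argmax(row<82);P.append([122+k-1+(row[k-1]-82)/(row[k-1]-row[k]),r])
w=ray(s,P,.05);vx,vy,x0,y0=cv2.fitLine(w.astype(np.float32),cv2.DIST_HUBER,0,.01,.01).ravel()
e=ray(s,[[133.2,214.2],[146.8,311.0]],.05);print("len",np.linalg.norm(e[0]-e[1]))
d=np.array([vx,vy]);d*=np.sign(d[0]);n=np.array([d[1],-d[0]]) 
if n[1]>0:n=-n
p0=np.array([x0,y0]);m=p0+d*((e.mean(0)-p0)@d)+n*.007
print("rail",m,"x-axis deg",np.degrees(np.arctan2(d[1],d[0])))
g=(v>104)&(abs(s["img"][:,:,2].astype(int)-s["img"][:,:,0])<40)&(s["img"][:,:,2].astype(int)>s["img"][:,:,0]+3)
g[:, :440]=0;g[:,520:]=0;g[:128]=0;g[285:]=0
c=biggest(g);r=cv2.boxPoints(cv2.minAreaRect(ray(s,c[:,0],.05).astype(np.float32)));print("tray rect",r.tolist(),r.mean(0))
t=ray(s,[[458.3,135.7],[510.7,139.7],[500.7,278.7],[447.7,274]],.05);print("hand",t.tolist(),t.mean(0))
a=(t[0]+t[1]-t[2]-t[3]);print("tray deg",np.degrees(np.arctan2(a[1],a[0])))
wl=ray(s,[[435+(323-220)/3,125+108/3],[435+(402-220)/3,125+115/3],[435+(384-220)/3,125+382/3],[435+(304-220)/3,125+374/3]],.05);print("wells",wl.mean(0))
# side check: rib top midpoint & bar top back edge ends
t=camrig.snapshot("side");q=lambda x,y:[255+(x-475)/2,345+y/2]
print("side bar top back edge",ray(t,[q(500,38),q(715,45)],.05).tolist())
o=arm.get_obs();M=R.from_quat(o['tcp_rot']).as_matrix();print(M.round(3).tolist(),o['clock'])
E
```

```text
len 0.16900109491404153
rail [0.48531546 0.3015928 ] x-axis deg 9.005075
tray rect [[0.4562034010887146, -0.30679649114608765], [0.6490994095802307, -0.32627367973327637], [0.657904326915741, -0.23907256126403809], [0.46500831842422485, -0.21959537267684937]] [ 0.55705386 -0.27293453]
hand [[0.7007870554249438, -0.2424517665353886], [0.6930159499651318, -0.33193014751187705], [0.45467173137334294, -0.30936294530111014], [0.46285416966112874, -0.22016264626561782]] [ 0.57783223 -0.27597688]
tray deg -5.3803115613711565
wells [ 0.57806246 -0.27610182]
side bar top back edge [[0.5667802796796194, 0.31049439644831], [0.4019305509994803, 0.2852631668477702]]
[[0.957, 0.291, -0.0], [0.291, -0.957, 0.001], [0.0, -0.001, -1.0]] 0.3
```

```bash
echo '{"ticks":[[0.042,-0.024,0,0,0.085],[0.042,-0.024,0,0,0.085],[0.042,-0.024,0,0,0.085],[0.042,-0.024,0,0,0.085],[0.042,-0.024,0,0,0.085],[0.042,-0.024,0,0,0.085],[0.042,-0.024,0,0,0.085],[0.042,-0.024,0,0,0.085],[0.042,-0.024,0,0,0.085],[0,0,0,0.138,0.085]]}' | python3 nudge.py 60; cat > go.py <<'E'
import sys
from plant import arm, camrig, order
from h import *
o=arm.get_obs();M=R.from_quat(o['tcp_rot']).as_matrix();p=np.array(o['tcp_pos'])
x,y,z,hd=map(float,sys.argv[1:5]);h=np.degrees(np.arctan2(M[1,0],M[0,0]))
print(o['clock'],p.round(4),"heading",h.round(2),"turn",np.radians((h-hd+180)%360-180).round(4),"d",(M.T@(np.array([x,y,z])-p)).round(4),np.round(o['force'],1),round(o['width'],4))
E
python3 go.py 0.485 0.3025 0.12 9
```

```text
clock: 1.3
tcp_pos: [0.4699, -0.2293, 0.2314]
tcp_rot: [0.997, 0.08, 0.001, -0.001]
force: [0.9, -0.5, -0.2]
width: 0.0852
grasp_force: 0.0
1.3 [ 0.4699 -0.2293  0.2314] heading 9.18 turn 0.0032 d [ 0.0995 -0.5224  0.1125] [ 0.9 -0.5 -0.2] 0.0852
```

```bash
echo '{"ticks":[[0.009,-0.048,0,0,0.085],[0.009,-0.048,0,0,0.085],[0.009,-0.048,0,0,0.085],[0.009,-0.048,0,0,0.085],[0.009,-0.048,0,0,0.085],[0.009,-0.048,0,0,0.085],[0.009,-0.048,0,0,0.085],[0.009,-0.048,0,0,0.085],[0.009,-0.048,0,0,0.085],[0.009,-0.048,0.02,0,0.085]]}' | python3 nudge.py; echo '{"ticks":[[0,0,0.045,0,0.085],[0,0,0.045,0,0.085],[0,0,0,0,0.085]]}' | python3 nudge.py>/dev/null;python3 go.py 0.485 0.3025 0.12 9
python3 - <<'E'
from plant import arm, camrig, order
from h import *
s=camrig.snapshot("wrist");cv2.imwrite("pics/w1.png",s["img"][:,:,::-1]);print(s["origin"],s["orientation"])
E
```

```text
clock: 2.3
tcp_pos: [0.4816, 0.2551, 0.2147]
tcp_rot: [0.997, 0.079, 0.003, -0.001]
force: [0.8, -0.4, 0.4]
width: 0.0847
grasp_force: 0.0
2.6 [0.4748 0.2505 0.117 ] heading 9.06 turn 0.001 d [ 0.0183 -0.0498 -0.0034] [-1.8 -1.   0.4] 0.0852
[0.54190044 0.26160139 0.25927578] [ 0.75368245 -0.64271305 -0.08815161  0.10541342]
```

View pics/w1.png

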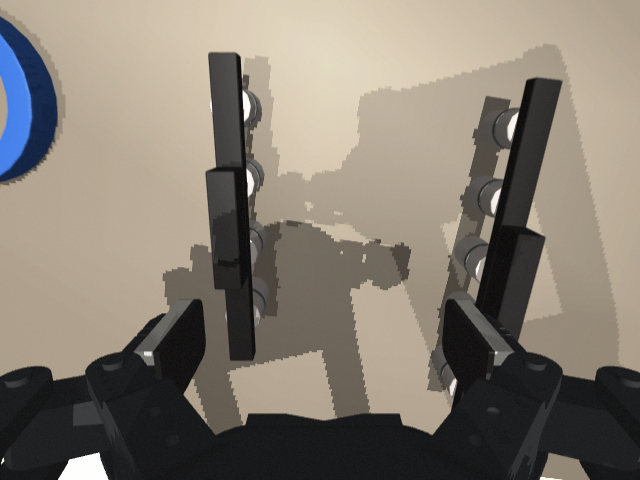

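The wrist view shows the four-socket rail on the left, with bar ends at (222,53) and (242,359) and the rib top around (222,230). The five-socket rail is on the right. I'll cross-check the rail's pose from this view.

```bash
python3 - <<'E'
from plant import arm, camrig, order
from h import *
s=camrig.snapshot("wrist")
e=ray(s,[[222,53],[242,359]],.05);d=e[0]-e[1];print("bar",e.mean(0),np.linalg.norm(d),np.degrees(np.arctan2(d[1],d[0])))
r=ray(s,[[206,172],[237,169],[214,288],[241,290]],.07);print("rib",r.mean(0),r.round(4).tolist())
E
python3 go.py 0.485 0.3025 0.12 9
```

```text
bar [0.48709217 0.30239547] 0.1689574535210392 9.255909963346388
rib [0.48651325 0.30218944] [[0.5147, 0.3137], [0.5184, 0.2992], [0.4559, 0.3049], [0.457, 0.291]]
2.7 [0.4794 0.2517 0.1222] heading 8.98 turn -0.0003 d [ 0.0135 -0.0493  0.0021] [0.4 0.9 0.3] 0.085
```

```bash
echo '{"ticks":[[0.007,-0.024,0,0,0.085],[0.007,-0.025,0,0,0.085],[0,0,0,0,0.085],[0,0,0,0,0.085],[0,0,0,0,0.085]]}' | python3 nudge.py>/dev/null;python3 go.py 0.4865 0.3022 0.046 9.1
```

```text
3.2 [0.4867 0.302  0.124 ] heading 8.95 turn -0.0026 d [-0.0003 -0.0002  0.078 ] [ 0.1 -0.2 -0. ] 0.085
```

```bash
echo '{"ticks":[[0,0,0.026,0,0.085],[0,0,0.026,0,0.085],[0,0,0.026,0,0.085],[0,0,0,0,0.085],[0,0,0,0,0.04],[0,0,0,0,0.025],[0,0,0,0,0.005],[0,0,0,0,0.005],[0,0,0,0,0.005],[0,0,0,0,0.005]]}' | python3 nudge.py 60;echo '{"ticks":[[0,0,0,0,0.005],[0,0,0,0,0.005],[0,0,0,0,0.005],[0,0,0,0,0.005]]}' | python3 nudge.py;python3 go.py 0.4865 0.3022 0.046 9.1
```

```text
clock: 4.2
tcp_pos: [0.4865, 0.3027, 0.0453]
tcp_rot: [0.997, 0.078, 0.001, -0.0]
force: [-0.1, -0.1, 5.3]
width: 0.0129
grasp_force: 58.8
clock: 4.6
tcp_pos: [0.4865, 0.3027, 0.0453]
tcp_rot: [0.997, 0.078, 0.001, -0.0]
force: [-1.5, 0.0, 6.7]
width: 0.0129
grasp_force: 58.9
4.6 [0.4865 0.3027 0.0453] heading 8.99 turn -0.0019 d [-0.0001  0.0005 -0.0007] [-1.5  0.   6.7] 0.0129
```

```bash
echo '{"ticks":[[0,0,-0.015,0,0.005],[0,0,-0.025,0,0.005],[0,0,-0.035,0,0.005],[0,0,-0.035,0,0.005],[0,0,-0.015,0,0.005],[0,0,0,0,0.005],[0,0,0,0,0.005]]}' | python3 nudge.py;python3 go.py 0.578 -0.276 0.171 -5.4
```

```text
clock: 5.3
tcp_pos: [0.4852, 0.3021, 0.1684]
tcp_rot: [0.997, 0.078, -0.001, 0.0]
force: [-0.4, 0.9, -4.2]
width: 0.013
grasp_force: 59.0
5.3 [0.4852 0.3021 0.1684] heading 8.99 turn 0.2511 d [ 0.0014  0.5855 -0.0023] [-0.4  0.9 -4.2] 0.013
```

```bash
echo '{"ticks":[[0,0.02,0,0,0.005],[0,0.035,0,0,0.005],[0,0.04,0,0,0.005],[0,0.04,0,0,0.005],[0,0.04,0,0,0.005],[0,0.04,0,0,0.005],[0,0.04,0,0,0.005],[0,0.04,0,0,0.005],[0,0.04,0,0,0.005],[0,0.04,0,0,0.005]]}' | python3 nudge.py>/dev/null
echo '{"ticks":[[0,0.04,0,0,0.005],[0,0.04,0,0,0.005],[0,0.04,0,0,0.005],[0,0.035,0,0,0.005],[0,0.02,0,0,0.005],[0,0,0,0.08,0.005],[0,0,0,0.09,0.005],[0,0,0,0.08,0.005],[0,0,0,0,0.005],[0,0,0,0,0.005]]}' | python3 nudge.py;python3 go.py 0.578 -0.276 0.13 -5.4
echo '{"ticks":[[0,0,0,0,0.005],[0,0,0,0,0.005]]}' | python3 nudge.py>/dev/null;python3 go.py 0.578 -0.276 0.13 -5.4
```

```text
clock: 7.3
tcp_pos: [0.5712, -0.2399, 0.168]
tcp_rot: [0.999, -0.045, -0.001, -0.001]
force: [0.2, -0.4, -3.4]
width: 0.0128
grasp_force: 59.2
7.3 [ 0.5712 -0.2399  0.168 ] heading -5.21 turn 0.0034 d [0.0102 0.0354 0.038 ] [ 0.2 -0.4 -3.4] 0.0128
7.5 [ 0.5718 -0.2404  0.1691] heading -5.28 turn 0.0022 d [0.0095 0.0349 0.0391] [ 0.3  0.8 -3.3] 0.0128
```

```bash
echo '{"ticks":[[0.005,0.017,0,0.002,0.005],[0.005,0.018,0,0,0.005],[0,0,0.02,0,0.005],[0,0,0.025,0,0.005],[0,0,0,0,0.005],[0,0,0,0,0.005],[0,0,0,0,0.005]]}' | python3 nudge.py;python3 go.py 0.578 -0.276 0.125 -5.4
python3 - <<'E'
from plant import arm, camrig, order
from h import *
w=camrig.snapshot("wrist")["img"];t=camrig.snapshot("side");c=crop(t["img"],240,420,60,200,2)
o=np.zeros((480,800,3),np.uint8);o[:300,:400]=cv2.resize(w,(400,300),interpolation=cv2.INTER_AREA);o[:280,400:760]=c
cv2.imwrite("pics/p1.png",o[:,:,::-1])
E
```

```text
clock: 8.2
tcp_pos: [0.5796, -0.2778, 0.1256]
tcp_rot: [0.999, -0.048, 0.001, 0.001]
force: [0.7, 0.4, -2.4]
width: 0.013
grasp_force: 59.3
8.2 [ 0.5796 -0.2778  0.1256] heading -5.47 turn -0.0013 d [-0.0018 -0.0016  0.0006] [ 0.7  0.4 -2.4] 0.013
```

View pics/p1.png

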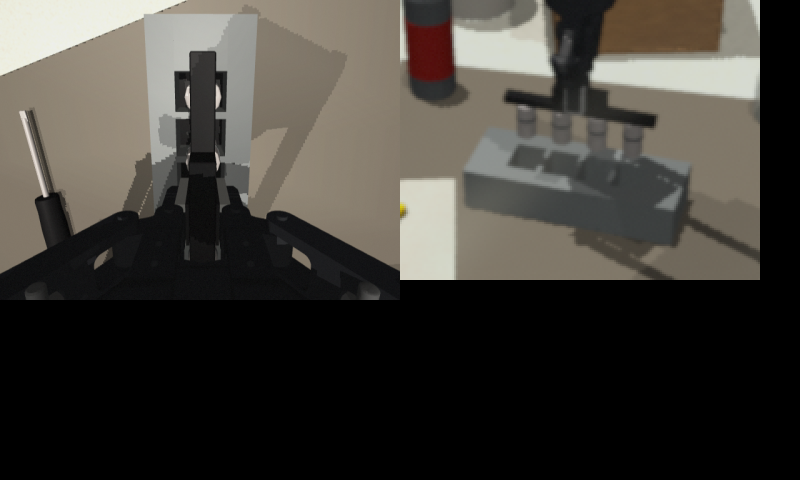

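The wrist crop shows the bar's far end at (203,52), the tray's far edge from (144,15) to (257,13), and the first well's far corners at (175,72) and (227,71). In the side view the rail hangs parallel above the wells. I'll check the offset in numbers.

```bash
python3 - <<'E'
from plant import arm, camrig, order
from h import *
s=camrig.snapshot("wrist");f=lambda q:np.array(q)*1.6
a=np.radians(-5.4);d=np.array([np.cos(a),np.sin(a)]);n=np.array([-d[1],d[0]])
b=ray(s,f([[191,52],[215,52]]),.130).mean(0);t=ray(s,f([[144,15],[257,13]]),.05).mean(0);w=ray(s,f([[175,72],[227,71]]),.05).mean(0)
rail=b-.084*d
for nm,q in(("tray",t-.12*d),("wells",w-.077*d)):print(nm,q.round(4),"rail",rail.round(4),"along,across",((q-rail)@d).round(4),((q-rail)@n).round(4))
E
python3 go.py 0.578 -0.276 0.125 -5.4
```

```text
tray [ 0.5781 -0.2758] rail [ 0.5768 -0.2774] along,across 0.0011 0.0018
wells [ 0.5775 -0.2761] rail [ 0.5768 -0.2774] along,across 0.0005 0.0014
8.35 [ 0.5795 -0.2771  0.1258] heading -5.45 turn -0.0009 d [-0.0016 -0.001   0.0008] [-0.3  0.6 -5. ] 0.0132
```

```bash
echo '{"ticks":[[0,-0.0012,0.01,0,0.005],[0,0,0.01,0,0.005],[0,0,0.01,0,0.005],[0,0,0.01,0,0.005],[0,0,0,0,0.005],[0,0,0,0,0.005]]}' | python3 nudge.py;echo '{"ticks":[[0,0,0.008,0,0.005],[0,0,0.008,0,0.005],[0,0,0.008,0,0.005],[0,0,0.003,0,0.005],[0,0,0,0,0.005],[0,0,0,0,0.005]]}' | python3 nudge.py;python3 go.py 0.578 -0.276 0.0553 -5.4
```

```text
clock: 8.95
tcp_pos: [0.5783, -0.2751, 0.0836]
tcp_rot: [0.999, -0.048, -0.001, -0.0]
force: [-0.5, 0.1, -3.0]
width: 0.0127
grasp_force: 59.2
clock: 9.55
tcp_pos: [0.5787, -0.2754, 0.0573]
tcp_rot: [0.999, -0.048, -0.0, -0.0]
force: [-0.4, -0.2, -4.5]
width: 0.0129
grasp_force: 59.4
9.55 [ 0.5787 -0.2754  0.0573] heading -5.46 turn -0.001 d [-0.0007  0.0007  0.002 ] [-0.4 -0.2 -4.5] 0.0129
```

Still hanging free with about 2 mm to go, so I'll seat it gently and check the force.

```bash
echo '{"ticks":[[0,0,0.0015,0,0.005],[0,0,0.001,0,0.005],[0,0,0,0,0.005],[0,0,0,0,0.005]]}' | python3 nudge.py;python3 go.py 0.578 -0.276 0.0553 -5.4
python3 - <<'E'
from plant import arm, camrig, order
from h import *
t=camrig.snapshot("side");cv2.imwrite("pics/p2.png",crop(t["img"],250,410,90,200,4)[:,:,::-1])
E
```

```text
clock: 9.95
tcp_pos: [0.579, -0.2755, 0.0553]
tcp_rot: [0.999, -0.048, 0.0, 0.0]
force: [0.1, -0.0, -0.6]
width: 0.013
grasp_force: 59.5
9.95 [ 0.579  -0.2755  0.0553] heading -5.46 turn -0.001 d [-0.0009  0.0005  0.    ] [ 0.1 -0.  -0.6] 0.013
```

View pics/p2.png

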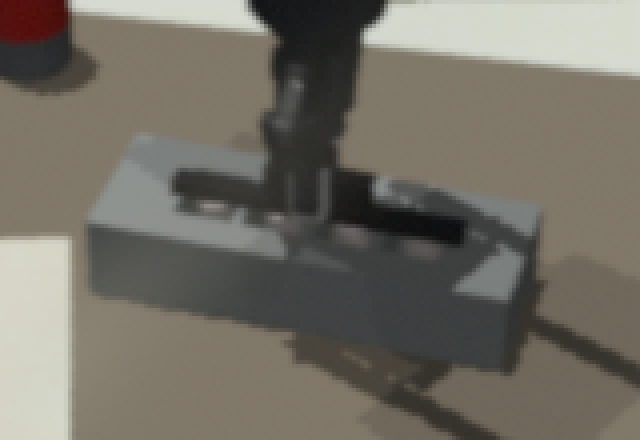

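The bar spans (172,180) to (465,235) flat on the tray, with all four sockets down in the wells. Releasing and retreating.

```bash
echo '{"ticks":[[0,0,0,0,0.02],[0,0,0,0,0.03],[0,0,0,0,0.045],[0,0,0,0,0.06],[0,0,0,0,0.06],[0,0,-0.01,0,0.06],[0,0,-0.03,0,0.06],[0,0,-0.04,0,0.06],[0,0,-0.04,0,0.06],[0,0,-0.04,0,0.06]]}' | python3 nudge.py
echo '{"ticks":[[-0.04,-0.04,0,0,0.06],[-0.04,-0.03,0,0,0.06],[-0.03,-0.04,0,0,0.06],[0,-0.04,0,0,0.06],[0,-0.04,0,0,0.06],[0,0,0,0,0.06],[0,0,0,0,0.06],[0,0,0,0,0.06]]}' | python3 nudge.py
python3 - <<'E'
from plant import arm, camrig, order
from h import *
t=camrig.snapshot("side")["img"];p=camrig.snapshot("top")["img"]
a=crop(t,250,410,100,200,2);b=crop(t,250,420,200,400,2);c=crop(p,430,530,120,290,3)
o=np.zeros((600,800,3),np.uint8);o[:200,:320]=a;o[200:600,:340]=b;o[:510,400:700]=c
cv2.imwrite("pics/f.png",o[:,:,::-1])
E
```

```text
clock: 11.0
tcp_pos: [0.5785, -0.2752, 0.2172]
tcp_rot: [0.999, -0.048, 0.0, 0.0]
force: [1.0, -0.2, 0.8]
width: 0.0597
grasp_force: 0.0
clock: 11.8
tcp_pos: [0.4917, -0.0816, 0.2153]
tcp_rot: [0.999, -0.048, 0.0, 0.0]
force: [-0.6, -0.6, 0.2]
width: 0.06
grasp_force: 0.0
```

View pics/f.png

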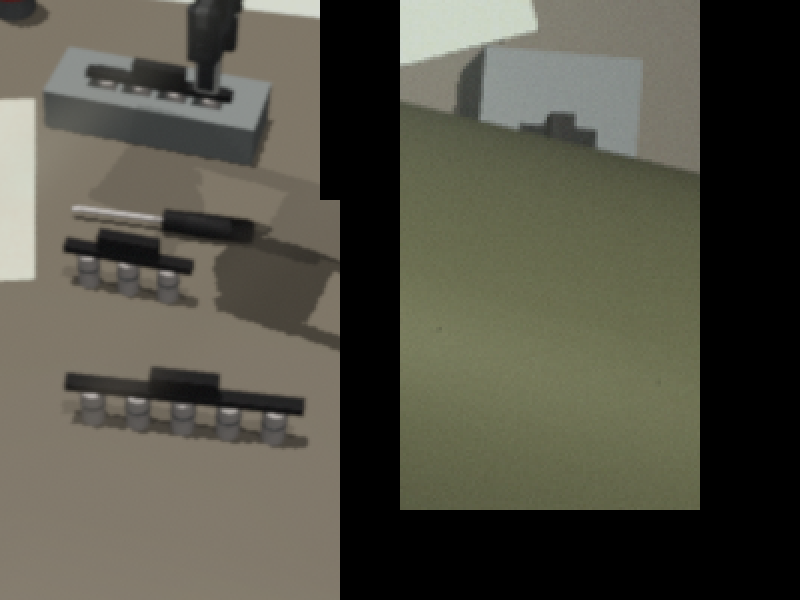

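The side view shows the rail seated in the tray at (160,85), with the bar flat and four sockets in four wells. The three- and five-socket rails are still standing. The gripper is at z 0.215, clear of everything.

```bash
python3 -c "
from plant import arm, camrig, order
print(order.finish_job())"
```

```text
the job is handed in; nothing more can be done
None
```

The four-socket rail is seated flat in the tray with each socket in its own well, it has been released, and the three- and five-socket rails still stand where they were; I handed the job in at about 12 s.

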